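Swap the jar behind the bottles

ROBOT

A 6-joint arm with a two-finger parallel gripper is mounted at the origin on the work surface. World frame = base frame: x ahead of the robot, y to its left, z up, the work surface at z = 0. Lengths are in m, angles in rad, forces in N, time in s.
With the tool pointing down it reaches from about 0.35 to 1 m from the base axis. Payload 7.1 kg.
Tool frame: the origin (TCP) lies on the centre line of the jaws, within the pads' length; the fingertips stand 19 mm ahead of it and the grasp point (between the pads) is the TCP; z points along the fingers, y is the line along which they close (so a half turn about z gives the same grasp; the last joint's range is limited). The gripper opens to 85 mm and grips with 20 to 120 N. Pads are 22 mm wide; open, the fingers measure 114 mm over their backs; the gripper's body (76 mm by 85 mm) begins 54 mm behind the grasp point. The pads swing forward as they close: fully open they stand 13 mm farther back than shut.
Start: joints at [1.174, 0.423, 1.63, -0, 1.089, -0.019], TCP at [0.231, 0.581, 0.25] pointing down, gripper open.
Joint ranges: [-3, 3], [-0.9, 2.11], [0.09, 2.58], [-1.31, 4.45], [0.11, 2.69], [-2.54, 2.54]. Speed limits (rad/s): [2.39, 2.39, 3.01, 3.14, 3.14, 3.14].

INTERFACE

Orientations are given as a rotation vector (axis times angle).
In Python, from workcell import r gives the robot as it stands.
- The arm moves only by the tool move_arm, never from a script. Its argument "steps" is a list that holds one entry, the list of rows, each a list of 4 numbers: the shift along the tool's x, y, z in m, then the turn about the tool's z in rad. In form: [[[dx, dy, dz, twist], ...]]. A call has 1 to 10 rows; each row shifts and turns the commanded pose from where the row before left it, along the tool's axes as they then stand; what a row does not reach is not made up. A row lasts 1/12 s, in which the tool goes at most 41.7 mm and 7.16 degrees, less where a joint would pass 70% of its speed; a pose out of reach is approached as far as the arm can. A call is refused whole if a number of a shift passes 0.0417 or a number of a turn 0.125, either way. A call with a gripper value outside its range is refused whole. "claw" is the finger opening in m, from 0 to 0.0854, set as the call begins (left out, the last holds). The fingers move at their own pace and stop on an object; the grip force is fixed at half the most. Time passes only in rows, so rows that do not move let the fingers close. It gives the time, the measured TCP pose, the force, the opening and the grip force at its end, in the units of the state.
- r.state(): the state, without advancing time (a new reading comes with each control period).
- r.grab_frame(name): name is "side" or "top"; returns the picture (480x640x3 uint8, red, green, blue); there is no depth.
- r.camera_info(name): a dict with "mtx" (3x3 intrinsics, pixels), "cam_to_world" (4x4, takes a point from camera to world coordinates). Camera axes: x right, y down, z forward; pixel columns grow to the right and rows downward; lengths in m; the calibration is good to about 2 mm. A picture is of the moment at which its call begins. camera_info takes no time and is no camera call.
- r.finish_job(): hands the job in; it is judged then, once.
The state is a dict: "time_s": time; "q": joint angles; "qvel": joint speeds; "tau": joint torques, N m; "ee_pos": TCP position; "tcp_rot": TCP orientation; "force": force on the tool from outside, world axes, zero at the start; "moment": the same for the moment, N m; "gripper_width": opening from 0.0 (shut) to 1.0 (fully open); "gripper_force": force on a finger pad.
Only numpy, scipy, OpenCV 4.12 (cv2) and the standard library are available. Lean on these libraries where they do the work, as an engineer would, in place of code of your own. Each camera call takes 0.05 s, during which the arm holds its last target. There are 200 camera calls.

TASK

Swap the small jar that stands behind the two tall bottles in the stock bay: first stand both bottles on the black side mat, then put the wooden-lidded jar upright into the orange order tray and stand the black-lidded jar that waits in front of the bay on the yellow spot it came from. Finally put each bottle back exactly where it stood at the start; set things down upright rather than dropping them, and leave the white-lidded and red-lidded jars alone.

Things in the scene. Friction and masses are not known exactly. Their poses are not given: they have to be found in the camera images.
- bay: Fixed open white stock bay, 180 (x) x 290 mm (y); origin: centre of underside, front faces its -x. Floor 6 mm above the table; grey walls 35 mm high at back and sides, 10 mm lip in front. Flat discs 62 mm across: yellow spot centred at x = +22, y = 0 mm; blue spots at x = -32, y = +-42 mm. Fixed cartons 85 x 45 mm in the front corners at x = -42, y = +-113 mm, tops 36 mm above the table.
- bottle_amber: Tall round amber glass bottle with black cap and pale label, 50 mm across up to 98 mm, cap 40 mm across, 125 mm tall, about 160 g. Origin at the centre of its underside, z up. Starts on one of the two blue front spots, within 4 mm of its centre.
- bottle_white: Tall round white plastic bottle with green cap and green label, same sizes as bottle_amber, about 140 g. Origin at the centre of its underside, z up. Starts on the other blue front spot.
- jar_wood: Low round glass jar with a wooden lid, 47 mm across with the lid 48 mm, 45 mm tall (lid from 30 to 45 mm), about 110 g. Origin at the centre of its underside, z up. Starts on the yellow spot, behind the two bottles; while the taller bottles stand there a gripper cannot come down on it.
- jar_black: The replacement: low round jar with a black lid, standing on the open table in front of the bay. Same size and shape as jar_wood: 48 mm across, 45 mm tall, origin at the centre of its underside, z up. 
- jar_white: Low round jar with a white lid, in one back corner of the bay, about 105 mm sideways from the yellow spot; stays there. Same size and shape as jar_wood: 48 mm across, 45 mm tall, origin at the centre of its underside, z up. 
- jar_red: Low round jar with a red lid, in the other back corner of the bay, about 105 mm sideways from the yellow spot; stays there. Same size and shape as jar_wood: 48 mm across, 45 mm tall, origin at the centre of its underside, z up. 
- mat: Fixed flat black rubber side mat with two yellow lines, 220 mm (its x) by 130 mm (its y), 4 mm thick; origin at the centre of its underside. On the left or the right of the bay. Room for both bottles side by side along its x.
- tray: Fixed open orange order tray, 160 x 160 mm outside, 40 mm high, walls and floor 5 mm thick; origin at the centre of its underside. On the side of the bay away from the mat. Empty at the start.

How it is judged:
By the outcome, as a careful person would: the job done as asked, in the order asked, and still so for the second after the job is handed in, with the robot touching nothing.
It also fails if it takes over 141 s, if anything falls off the work surface, if the arm or the gripper's body presses on something with over 40 N, if the wrist force passes 120 N, or if a joint passes its speed limit or range.

## Working session

There is one attempt and no reset: what is moved stays moved. The work goes in short steps, Python scripts to look and compute and a tool call to move; the robot and the scene stay as the last step left them, time stands still between calls to the robot, and variables do not carry over. Pictures are saved under pics/ and viewed, at most 14 in all, crops included, and the job is handed in when it is done.

Besides the shell and the picture viewer there is one more tool, called after "Call:" as name(argument=value, ...), one argument or row to a line, values as JSON. move_arm: Moves the arm, as the interface text tells. Its arguments: {"type":"object","properties":{"steps":{"type":"array","items":{"type":"array","items":{"type":"array","items":{"type":"number"}}}},"claw":{"type":"number"}},"required":["steps"]}

```bash
ls; mkdir -p pics; python3 - <<'E'
from workcell import r
import cv2,numpy as np
np.set_printoptions(precision=4,suppress=True)
for n in("top","side"):
    cv2.imwrite(f"pics/{n}0.png",r.grab_frame(n)[:,:,::-1]); i=r.camera_info(n); print(i["mtx"],i["cam_to_world"])
s=r.state();print({k:s[k] for k in("time_s","ee_pos","tcp_rot","force")})
E
```

```text
pics
[[475.2904   0.     320.6445]
 [  0.     475.2904 233.3015]
 [  0.       0.       1.    ]] [[ 0.0207 -0.9973  0.0703  0.4875]
 [-0.9998 -0.0205  0.0036  0.0026]
 [-0.0022 -0.0704 -0.9975  0.858 ]
 [ 0.      0.      0.      1.    ]]
[[576.1289   0.     325.8954]
 [  0.     576.1289 234.1697]
 [  0.       0.       1.    ]] [[ 0.9409 -0.1894  0.2809  0.2431]
 [-0.3388 -0.5335  0.775  -0.8525]
 [ 0.0031 -0.8243 -0.5661  0.6661]
 [ 0.      0.      0.      1.    ]]
{'time_s': 0.1, 'ee_pos': array([0.2303, 0.5805, 0.2496]), 'tcp_rot': array([-0.5898, -3.0854,  0.0022]), 'force': array([-0.3464,  0.3122,  0.2029])}
```

View pics/top0.png

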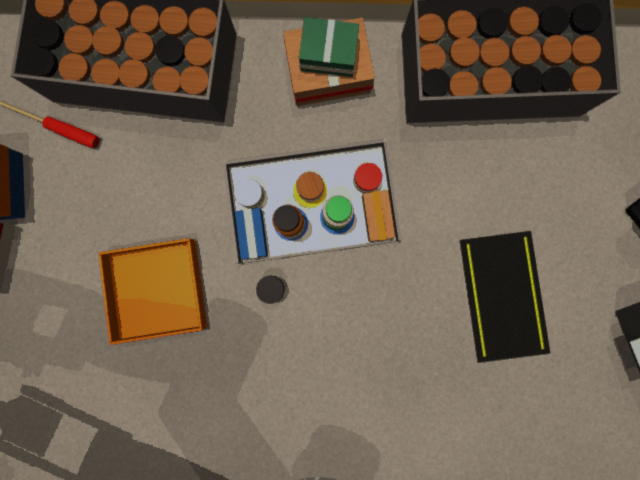

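View pics/side0.png

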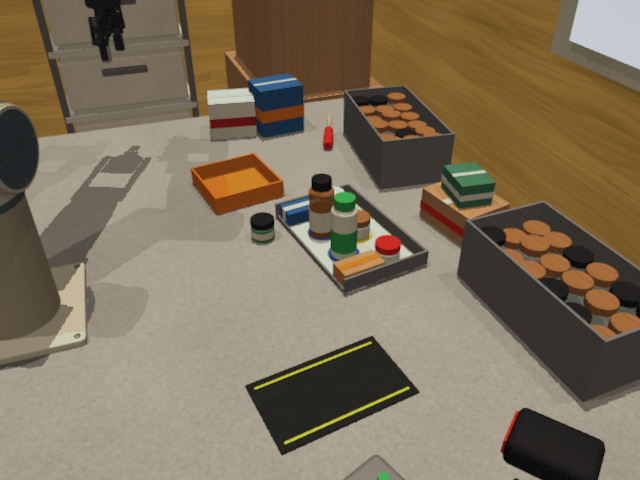

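The top view shows the bay around (313,203), amber bottle cap (287,219), white bottle's green cap (339,209), wooden lid (310,186), black jar (270,289), tray on the left (152,291) and mat on the right (505,297). The side view agrees. Next I'll measure by colour.

```bash
cat > h.py <<'E'
from workcell import r
import cv2,numpy as np
np.set_printoptions(precision=4,suppress=True)
def ray(n,px,z):
    i=r.camera_info(n);T=i["cam_to_world"]
    d=T[:3,:3]@np.linalg.inv(i["mtx"])@[px[0],px[1],1]
    return T[:3,3]+d*(z-T[2,3])/d[2]
def proj(n,p):
    i=r.camera_info(n);T=i["cam_to_world"]
    q=i["mtx"]@(T[:3,:3].T@(np.array(p)-T[:3,3]));return q[:2]/q[2]
def blob(img,lo,hi,near,rad):
    hsv=cv2.cvtColor(img,cv2.COLOR_RGB2HSV);m=cv2.inRange(hsv,np.array(lo),np.array(hi))
    k=np.zeros_like(m);cv2.circle(k,near,rad,255,-1);m&=k
    m=cv2.morphologyEx(m,cv2.MORPH_OPEN,np.ones((3,3),np.uint8))
    c=max(cv2.findContours(m,cv2.RETR_EXTERNAL,cv2.CHAIN_APPROX_NONE)[0],key=cv2.contourArea)
    return c
E
python3 - <<'E'
from h import *
img=cv2.imread("pics/top0.png")[:,:,::-1].copy()
hsv=cv2.cvtColor(img,cv2.COLOR_RGB2HSV)
for p in[(287,219),(287,208),(339,209),(310,186),(310,203),(270,289),(368,176),(250,193),(152,291),(280,232),(293,240),(500,300)]: print(p,hsv[p[1],p[0]])
for nm,lo,hi,near,rad,z in[("green",(45,150,80),(75,255,255),(339,209),20,.131),("blackcap",(0,0,0),(179,255,60),(287,219),22,.131),("wood",(5,110,70),(17,255,255),(310,186),20,.051),("jarblack",(0,0,0),(179,255,60),(270,289),24,.045),("red",(0,180,90),(5,255,255),(368,176),22,.051),("white",(0,0,150),(179,20,255),(250,193),16,.051),("tray",(5,200,80),(20,255,255),(152,291),90,.04),("mat",(0,0,0),(179,255,45),(505,297),90,.004)]:
    c=blob(img,lo,hi,near,rad);(x,y),R=cv2.minEnclosingCircle(c);M=cv2.moments(c)
    ce=(M['m10']/M['m00'],M['m01']/M['m00'])
    print(nm,(x,y),R,ce,cv2.contourArea(c),ray("top",(x,y),z),ray("top",ce,z), R*(.858-z)/475)
    if nm in("tray","mat"):
        b=cv2.boxPoints(cv2.minAreaRect(c));print(np.array([ray("top",q,z)[:2] for q in b]))
cr=img[140:310,225:400];cv2.imwrite("pics/crop0.png",cv2.resize(cr,None,fx=3.4,fy=3.4,interpolation=cv2.INTER_CUBIC)[:,:,::-1])
E
```

```text
(287, 219) [ 8 38 53]
(287, 208) [13 47 49]
(339, 209) [ 63 147 166]
(310, 186) [ 13 187 147]
(310, 203) [ 26 208 141]
(270, 289) [13 42 54]
(368, 176) [  2 203 172]
(250, 193) [114  20 188]
(152, 291) [ 18 215 170]
(280, 232) [ 12 164 101]
(293, 240) [113  55  98]
(500, 300) [12 58 22]
green (344.0, 203.0) 7.071167945861816 (344.53264604810994, 202.62542955326458) 48.5 [ 0.5863 -0.0297  0.131 ] [ 0.5869 -0.0305  0.131 ] 0.010822608624508505
blackcap (286.5759582519531, 218.2215118408203) 13.006464958190918 (286.75147109726544, 218.24229837313948) 481.5 [0.5609 0.0581 0.131 ] [0.5609 0.0578 0.131 ] 0.019906736893904833
wood (309.8177490234375, 185.59812927246094) 13.987029075622559 (309.7095107869948, 185.28350045578853) 548.5 [0.626  0.0258 0.051 ] [0.6265 0.026  0.051 ] 0.02376322624005769
jarblack (270.76495361328125, 289.1239318847656) 14.1580228805542 (270.4753804834378, 289.0632646971053) 558.5 [0.4479 0.0885 0.045 ] [0.448  0.0889 0.045 ] 0.024232573898716973
red (367.8846130371094, 176.34616088867188) 13.392788887023926 (367.8427367055772, 176.45719844357976) 514.0 [ 0.644  -0.0735  0.051 ] [ 0.6438 -0.0734  0.051 ] 0.022753643435428017
white (256.5, 181.5) 6.5193023681640625 (256.2512077294686, 180.95169082125602) 34.5 [0.6312 0.1174 0.051 ] [0.6322 0.1179 0.051 ] 0.01107595160233347
tray (149.5, 291.0) 65.30132293701172 (154.86816365282286, 290.2373760791327) 7548.5 [0.4401 0.2965 0.04  ] [0.4416 0.2874 0.04  ] 0.11245575192100123
[[0.5062 0.3903]
 [0.5324 0.231 ]
 [0.3754 0.2022]
 [0.3498 0.3594]]
mat (504.5, 296.0) 70.9102554321289 (504.20275254289925, 296.49184719310506) 8586.0 [ 0.4424 -0.3244  0.004 ] [ 0.4415 -0.3238  0.004 ] 0.12748917502955387
[[ 0.5404 -0.2444]
 [ 0.5621 -0.3725]
 [ 0.3449 -0.4025]
 [ 0.3238 -0.2767]]
```

View pics/crop0.png

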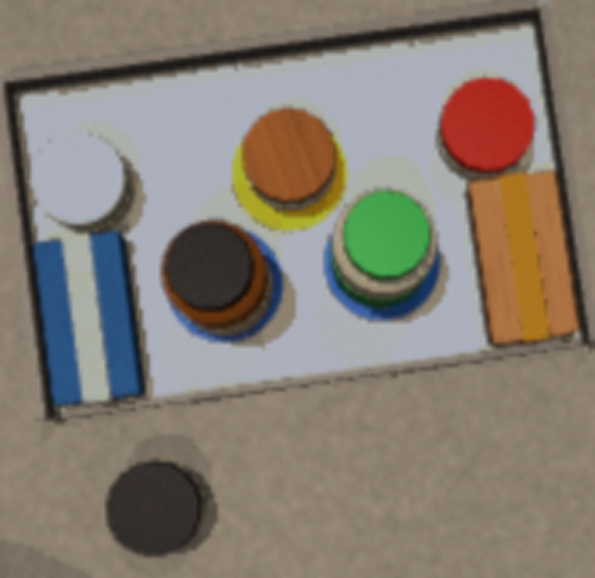

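```bash
python3 - <<'E'
from h import *
img=cv2.imread("pics/top0.png")[:,:,::-1].copy()
c=blob(img,(50,90,125),(75,255,255),(339,209),18);(x,y),R=cv2.minEnclosingCircle(c);print("green",(x,y),R,cv2.contourArea(c),ray("top",(x,y),.131))
c=blob(img,(22,150,60),(35,255,255),(308,190),25);(x,y),R=cv2.minEnclosingCircle(c);print("yellow",(x,y),R,R*.855/475,ray("top",(x,y),.006))
f=lambda a,b:(225+(a+.5)/3.4-.5,140+(b+.5)/3.4-.5)
P=[ray("top",f(*q),.035)[:2] for q in[(6,84),(541,10),(592,346),(52,419)]];P=np.array(P)
print(P,P.mean(0)); print([np.degrees(np.arctan2(*(v[::-1]))) for v in(P[0]-P[3],P[1]-P[2])],np.degrees(np.arctan2(*(P[0]-P[1])[::-1]))-90,np.degrees(np.arctan2(*(P[3]-P[2])[::-1]))-90)
print("lens",np.linalg.norm(P-np.roll(P,1,0),axis=1))
# side view checks
im=cv2.imread("pics/side0.png")[:,:,::-1].copy()
for nm,p in[("g",(.5765,-.0209,.131)),("a",(.5609,.058,.131)),("w",(.626,.0258,.051)),("jb",(.4479,.0887,.045))]: print(nm,proj("side",p))
out=im[160:280,230:440].copy();out=cv2.resize(out,None,fx=3.5,fy=3.5,interpolation=cv2.INTER_CUBIC)
for p in[(.5765,-.0209,.131),(.5609,.058,.131),(.626,.0258,.051),(.4479,.0887,.045)]:
    Rr=.02 if p[2]>.1 else .024
    pts=np.array([(proj("side",(p[0]+Rr*np.cos(t),p[1]+Rr*np.sin(t),p[2]))-[230,160])*3.5 for t in np.linspace(0,6.28,40)]).astype(int)
    cv2.polylines(out,[pts],True,(255,0,255),1)
cv2.imwrite("pics/side_c.png",out[:,:,::-1])
E
```

```text
green (338.180419921875, 208.11856079101562) 12.51668930053711 458.5 [ 0.5781 -0.0209  0.131 ]
yellow (309.7550048828125, 191.11317443847656) 16.28318977355957 0.029309741592407228 [0.6236 0.027  0.006 ]
[[ 0.6634  0.1734]
 [ 0.7077 -0.1021]
 [ 0.5342 -0.13  ]
 [ 0.4914  0.1441]] [0.5992 0.0213]
[np.float64(9.691808118883932), np.float64(9.152063270380067)] 9.144449093134682 8.87715774902405
lens [0.1745 0.2791 0.1758 0.2774]
g [342.6559 197.7981]
a [320.0596 179.139 ]
w [356.7142 216.8988]
jb [261.0737 219.5218]
```

View pics/side_c.png

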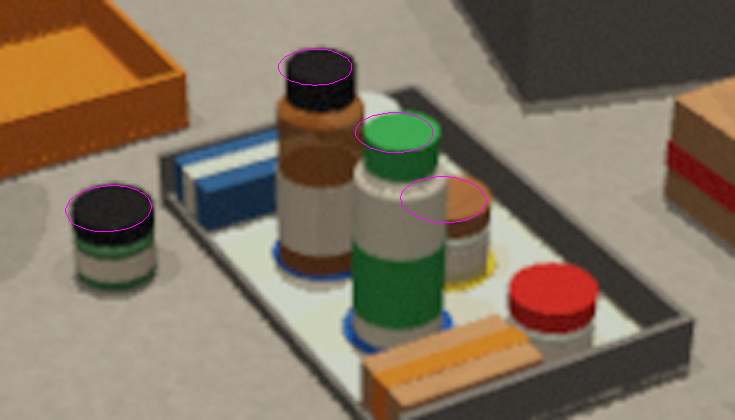

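Call:
move_arm(
  steps=[
    [[0, 0, 0, 0.12], [0, 0, 0, 0.12], [0, 0, 0, 0.12], [0, 0, 0, 0.12], [0, 0, 0, 0.12], [0, 0, 0, 0.12], [0, 0, 0, 0.12], [0, 0, 0, 0.12], [0, 0, 0, 0.071]],
  ],
  claw=0.07,
)

```text
time_s: 0.85
ee_pos: [0.2304, 0.5806, 0.2498]
tcp_rot: [2.041, 2.387, -0.001]
force: [0.1, 0.6, -0.3]
gripper_width: 0.822
gripper_force: 0.0
```

```bash
cat >> h.py <<'E'
from scipy.spatial.transform import Rotation as Ro
T=dict(white=(.578,-.021),amber=(.561,.058),wood=(.6255,.026),jb=(.448,.0885),spot=(.6225,.026),tray=(.441,.294),matA=(.494,-.317),matB=(.391,-.331))
def to(name,z):
    s=r.state();R=Ro.from_rotvec(s["tcp_rot"]).as_matrix()
    p=np.array([*(T[name] if isinstance(name,str) else name),z])
    print("t",s["time_s"],"pos",s["ee_pos"],"yang %.1f"%np.degrees(np.arctan2(R[1,1],R[0,1])),"tilt",R[:2,2],"F",s["force"],"w",s["gripper_width"],"->",name,R.T@(p-s["ee_pos"]))
E
python3 -c "
from h import *
to('white',.17)"
```

```text
t 0.85 pos [0.2304 0.5806 0.2498] yang 8.9 tilt [-0.0004 -0.0009] F [ 0.1244  0.6178 -0.3311] w 0.8217035688410647 -> white [-0.6482  0.25    0.0803]
```

Call:
move_arm(
  steps=[
    [[-0.032, 0.0125, 0, 0], [-0.032, 0.0125, 0, 0], [-0.032, 0.0125, 0, 0], [-0.032, 0.0125, 0, 0], [-0.032, 0.0125, 0, 0], [-0.032, 0.0125, 0, 0], [-0.032, 0.0125, 0, 0], [-0.032, 0.0125, 0, 0], [-0.032, 0.0125, 0, 0], [-0.032, 0.0125, 0, 0]],
  ],
)

```text
time_s: 1.68
ee_pos: [0.4059, 0.2836, 0.2502]
tcp_rot: [-2.034, -2.394, 0.001]
force: [0.3, -0.0, 0.2]
gripper_width: 0.814
gripper_force: 0.0
```

Call:
move_arm(
  steps=[
    [[-0.033, 0.0125, 0, 0], [-0.033, 0.0125, 0, 0], [-0.033, 0.0125, 0, 0], [-0.033, 0.0125, 0, 0], [-0.033, 0.0125, 0, 0], [-0.033, 0.0125, 0, 0], [-0.033, 0.0125, 0, 0], [-0.033, 0.0125, 0, 0], [-0.032, 0.0125, 0, 0], [-0.032, 0.0125, 0, 0]],
  ],
)

```text
time_s: 2.52
ee_pos: [0.5821, -0.02, 0.25]
tcp_rot: [-2.034, -2.393, 0.001]
force: [0.2, 1.0, -0.6]
gripper_width: 0.819
gripper_force: 0.0
```

```bash
python3 -c "
from h import *
to('white',.088)"
```

```text
t 2.5167 pos [ 0.5821 -0.02    0.25  ] yang 9.3 tilt [-0.0006  0.0001] F [ 0.2381  0.9649 -0.5696] w 0.8191445068957457 -> white [-0.0003 -0.0042  0.162 ]
```

Call:
move_arm(
  steps=[
    [[0, 0, 0, 0], [0, 0, 0, 0], [0, 0, 0, 0]],
  ],
)

```text
time_s: 2.77
ee_pos: [0.5811, -0.0182, 0.2497]
tcp_rot: [-2.034, -2.392, 0.001]
force: [0.3, -0.8, 0.7]
gripper_width: 0.822
gripper_force: 0.0
```

```bash
python3 -c "
from h import *
to('white',.088)"
```

```text
t 2.7667 pos [ 0.5811 -0.0182  0.2497] yang 9.2 tilt [-0.0015  0.0004] F [ 0.2558 -0.7559  0.6596] w 0.8220187590183078 -> white [-0.0023 -0.0033  0.1617]
```

Call:
move_arm(
  steps=[
    [[-0.002, -0.003, 0.02, 0], [0, 0, 0.025, 0], [0, 0, 0.025, 0], [0, 0, 0.025, 0], [0, 0, 0.025, 0], [0, 0, 0.02, 0], [0, 0, 0.015, 0], [0, 0, 0.007, 0], [0, 0, 0, 0], [0, 0, 0, 0]],
  ],
)

```text
time_s: 3.6
ee_pos: [0.579, -0.02, 0.0887]
tcp_rot: [-2.033, -2.395, 0.0]
force: [-0.1, 0.0, 0.0]
gripper_width: 0.819
gripper_force: 0.0
```

```bash
python3 - <<'E'
from h import *
to('white',.088)
a=r.grab_frame("top")[120:320,210:420];b=r.grab_frame("side")[130:330,240:450]
cv2.imwrite("pics/g1.png",cv2.resize(np.hstack([a,b]),None,fx=1.9,fy=1.9)[:,:,::-1])
E
```

```text
t 3.6 pos [ 0.579  -0.02    0.0887] yang 9.3 tilt [-0.0002  0.0001] F [-0.1072  0.0094  0.0332] w 0.818896065815823 -> white [-0.0008 -0.0012  0.0007]
```

View pics/g1.png

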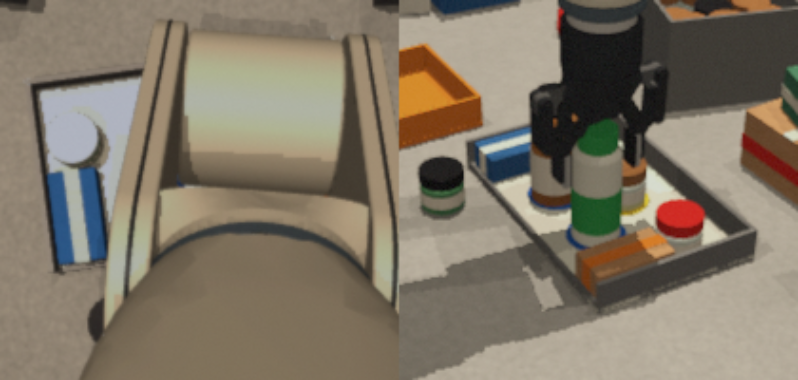

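The side view shows the fingers straddling the white bottle (crop 597,170), clear of everything else. Closing now.

Call:
move_arm(
  steps=[
    [[0, 0, 0, 0], [0, 0, 0, 0], [0, 0, 0, 0], [0, 0, 0, 0], [0, 0, 0, 0], [0, 0, 0, 0], [0, 0, 0, 0], [0, 0, 0, 0]],
  ],
  claw=0.035,
)

```text
time_s: 4.37
ee_pos: [0.5796, -0.0208, 0.0898]
tcp_rot: [2.034, 2.393, 0.001]
force: [-2.3, 1.1, 7.6]
gripper_width: 0.565
gripper_force: 61.0
```

```bash
python3 -c "
from h import *
to('white',.088)"
```

```text
t 4.3667 pos [ 0.5796 -0.0208  0.0898] yang 9.3 tilt [ 0.0015 -0.    ] F [-2.3053  1.14    7.5596] w 0.5653274072450077 -> white [ 0.0001 -0.0016  0.0018]
```

Call:
move_arm(
  steps=[
    [[0, 0, -0.01, 0], [0, 0, -0.02, 0], [0, 0, -0.025, 0], [0, 0, -0.025, 0], [-0.02, -0.01, 0, 0], [-0.03, -0.014, 0, 0], [-0.03, -0.014, 0, 0], [-0.03, -0.014, 0, 0], [-0.03, -0.014, 0, 0], [-0.03, -0.014, 0, 0]],
  ],
)

```text
time_s: 5.2
ee_pos: [0.527, -0.2028, 0.1692]
tcp_rot: [2.034, 2.394, 0.0]
force: [0.3, -0.8, -1.9]
gripper_width: 0.564
gripper_force: 62.3
```

Call:
move_arm(
  steps=[
    [[-0.03, -0.014, 0, 0], [-0.03, -0.014, 0, 0], [-0.03, -0.014, 0, 0], [-0.014, -0.007, 0, 0], [-0.005, -0.003, 0, 0], [0, 0, 0, 0], [0, 0, 0, 0], [0, 0, 0, 0]],
  ],
)

```text
time_s: 5.87
ee_pos: [0.4941, -0.3162, 0.1684]
tcp_rot: [-2.033, -2.395, -0.0]
force: [0.2, 0.4, -1.4]
gripper_width: 0.568
gripper_force: 62.3
```

```bash
python3 -c "
from h import *
to('matA',.0875)"
```

```text
t 5.8667 pos [ 0.4941 -0.3162  0.1684] yang 9.3 tilt [-0.0002  0.0004] F [ 0.2135  0.423  -1.3937] w 0.5677834887766032 -> matA [-0.0008 -0.0002  0.0809]
```

Call:
move_arm(
  steps=[
    [[0, 0, 0.02, 0], [0, 0, 0.025, 0], [0, 0, 0.02, 0], [0, 0, 0.008, 0], [0, 0, 0.004, 0], [0, 0, 0.002, 0], [0, 0, 0, 0], [0, 0, 0, 0]],
  ],
)

```text
time_s: 6.53
ee_pos: [0.4946, -0.3176, 0.0903]
tcp_rot: [2.033, 2.393, 0.0]
force: [0.1, 0.4, -1.9]
gripper_width: 0.564
gripper_force: 62.3
```

Call:
move_arm(
  steps=[
    [[0, 0, 0.001, 0], [0, 0, 0, 0]],
  ],
)

```text
time_s: 6.7
ee_pos: [0.4943, -0.3177, 0.0891]
tcp_rot: [2.034, 2.393, 0.0]
force: [0.7, 0.8, -2.1]
gripper_width: 0.568
gripper_force: 62.3
```

Call:
move_arm(
  steps=[
    [[0, 0, 0.001, 0], [0, 0, 0, 0]],
  ],
)

```text
time_s: 6.87
ee_pos: [0.4942, -0.3177, 0.0879]
tcp_rot: [2.034, 2.393, 0.0]
force: [0.2, 0.4, 1.1]
gripper_width: 0.565
gripper_force: 62.5
```

Call:
move_arm(
  steps=[
    [[0, 0, 0, 0], [0, 0, 0, 0], [0, 0, 0, 0], [0, 0, 0, 0], [0, 0, -0.01, 0], [0, 0, -0.02, 0], [0, 0, -0.03, 0], [0, 0, -0.03, 0], [0, 0, -0.01, 0], [0, 0, 0, 0]],
  ],
  claw=0.07,
)

```text
time_s: 7.7
ee_pos: [0.4955, -0.3185, 0.191]
tcp_rot: [2.03, 2.389, 0.001]
force: [-0.3, -0.0, -0.0]
gripper_width: 0.82
gripper_force: 0.0
```

```bash
python3 -c "
from h import *
to('amber',.088)"
```

```text
t 7.7 pos [ 0.4955 -0.3185  0.191 ] yang 9.3 tilt [ 0.0054 -0.0036] F [-0.3363 -0.0299 -0.0012] w 0.8199940241755476 -> amber [0.3614 0.1248 0.102 ]
```

Call:
move_arm(
  steps=[
    [[0.036, 0.0126, 0, 0], [0.036, 0.0126, 0, 0], [0.036, 0.0126, 0, 0], [0.036, 0.0126, 0, 0], [0.036, 0.0126, 0, 0], [0.036, 0.0126, 0, 0], [0.036, 0.0126, 0, 0], [0.036, 0.0126, 0, 0], [0.036, 0.0126, 0, 0], [0.036, 0.0126, 0, 0]],
  ],
)

```text
time_s: 8.53
ee_pos: [0.5592, 0.0601, 0.186]
tcp_rot: [-2.033, -2.393, 0.003]
force: [-0.2, -0.4, -1.1]
gripper_width: 0.816
gripper_force: 0.0
```

Call:
move_arm(
  steps=[
    [[0, 0, 0, 0], [0, 0, 0, 0], [0, 0, 0, 0]],
  ],
)

```text
time_s: 8.78
ee_pos: [0.5592, 0.0582, 0.1861]
tcp_rot: [-2.032, -2.394, 0.003]
force: [0.7, -0.9, -0.2]
gripper_width: 0.824
gripper_force: 0.0
```

```bash
python3 -c "
from h import *
to('amber',.088)"
```

```text
t 8.7833 pos [0.5592 0.0582 0.1861] yang 9.3 tilt [-0.0023 -0.0005] F [ 0.6532 -0.8552 -0.1953] w 0.8241322891319249 -> amber [-0.0005  0.002   0.0981]
```

Call:
move_arm(
  steps=[
    [[0, 0.002, 0.02, 0], [0, 0, 0.025, 0], [0, 0, 0.025, 0], [0, 0, 0.018, 0], [0, 0, 0.008, 0], [0, 0, 0.002, 0], [0, 0, 0, 0], [0, 0, 0, 0]],
  ],
)

```text
time_s: 9.45
ee_pos: [0.5627, 0.058, 0.0901]
tcp_rot: [2.035, 2.392, 0.001]
force: [-0.6, -0.2, -0.8]
gripper_width: 0.82
gripper_force: 0.0
```

```bash
python3 -c "
from h import *
to('amber',.088)"
```

```text
t 9.45 pos [0.5627 0.058  0.0901] yang 9.2 tilt [0.0012 0.0001] F [-0.5976 -0.233  -0.8462] w 0.8201061618982153 -> amber [ 0.0003 -0.0017  0.0021]
```

Call:
move_arm(
  steps=[
    [[0, 0, 0, 0], [0, 0, 0, 0], [0, 0, 0, 0], [0, 0, 0, 0], [0, 0, 0, 0], [0, 0, 0, 0], [0, 0, 0, 0], [0, 0, 0, 0]],
  ],
  claw=0.035,
)

```text
time_s: 10.12
ee_pos: [0.5628, 0.0586, 0.0909]
tcp_rot: [2.033, 2.393, 0.002]
force: [-2.2, -0.4, 6.8]
gripper_width: 0.568
gripper_force: 61.2
```

```bash
python3 -c "
from h import *
to('matB',.088)"
```

```text
t 10.1167 pos [0.5628 0.0586 0.0909] yang 9.3 tilt [ 0.0021 -0.    ] F [-2.1988 -0.4171  6.7815] w 0.5683724241567389 -> matB [-0.3567 -0.2325  0.0025]
```

Call:
move_arm(
  steps=[
    [[0, 0, -0.01, 0], [0, 0, -0.02, 0], [0, 0, -0.025, 0], [0, 0, -0.025, 0], [-0.01, -0.03, 0, 0], [-0.02, -0.03, 0, 0], [-0.02, -0.03, 0, 0], [-0.02, -0.03, 0, 0], [-0.03, -0.025, 0, 0], [-0.03, -0.025, 0, 0]],
  ],
)

```text
time_s: 10.95
ee_pos: [0.414, -0.0978, 0.1703]
tcp_rot: [2.032, 2.395, 0.001]
force: [0.7, -0.9, -0.9]
gripper_width: 0.568
gripper_force: 62.3
```

Call:
move_arm(
  steps=[
    [[-0.03, -0.02, 0, 0], [-0.035, -0.015, 0, 0], [-0.035, -0.01, 0, 0], [-0.035, -0.01, 0, 0], [-0.035, -0.0075, 0, 0], [-0.035, 0, 0, 0], [-0.015, 0, 0, 0], [-0.007, 0, 0, 0], [0, 0, 0, 0], [0, 0, 0, 0]],
  ],
)

```text
time_s: 11.78
ee_pos: [0.3898, -0.3301, 0.1693]
tcp_rot: [-2.034, -2.393, -0.0]
force: [-0.3, 0.3, -1.6]
gripper_width: 0.568
gripper_force: 62.3
```

```bash
python3 -c "
from h import *
to('matB',.0885)"
```

```text
t 11.7833 pos [ 0.3898 -0.3301  0.1693] yang 9.3 tilt [-0.0008  0.001 ] F [-0.2802  0.3431 -1.614 ] w 0.5680322052156654 -> matB [-0.0012  0.0011  0.0808]
```

Call:
move_arm(
  steps=[
    [[0, 0, 0.02, 0], [0, 0, 0.025, 0], [0, 0, 0.02, 0], [0, 0, 0.008, 0], [0, 0, 0.004, 0], [0, 0, 0.002, 0], [0, 0, 0, 0], [0, 0, 0, 0]],
  ],
)

```text
time_s: 12.45
ee_pos: [0.3908, -0.3314, 0.0912]
tcp_rot: [2.033, 2.393, -0.0]
force: [-0.5, 0.1, -1.3]
gripper_width: 0.566
gripper_force: 62.3
```

Call:
move_arm(
  steps=[
    [[0, 0, 0.001, 0], [0, 0, 0, 0]],
  ],
)

```text
time_s: 12.62
ee_pos: [0.3906, -0.3316, 0.09]
tcp_rot: [2.034, 2.393, -0.0]
force: [0.5, -0.7, -1.6]
gripper_width: 0.569
gripper_force: 62.3
```

Call:
move_arm(
  steps=[
    [[0, 0, 0.001, 0], [0, 0, 0, 0]],
  ],
)

```text
time_s: 12.78
ee_pos: [0.3905, -0.3317, 0.0889]
tcp_rot: [2.034, 2.393, -0.0]
force: [-0.9, 0.8, 2.6]
gripper_width: 0.572
gripper_force: 62.8
```

Contact made; I'll release, rise and head towards the wooden jar.

Call:
move_arm(
  steps=[
    [[0, 0, 0, 0], [0, 0, 0, 0], [0, 0, 0, 0], [0, 0, 0, 0], [0, 0, -0.01, 0], [0, 0, -0.02, 0], [0, 0, -0.03, 0], [0, 0, -0.03, 0], [0, 0, -0.01, 0], [0, 0, 0, 0]],
  ],
  claw=0.07,
)

```text
time_s: 13.62
ee_pos: [0.3917, -0.3325, 0.1916]
tcp_rot: [2.03, 2.389, -0.0]
force: [0.9, -0.4, -0.3]
gripper_width: 0.818
gripper_force: 0.0
```

```bash
python3 - <<'E'
from h import *
to('wood',.045)
img=r.grab_frame("top");cv2.imwrite("pics/top1.png",img[:,:,::-1])
E
```

```text
t 13.6167 pos [ 0.3917 -0.3325  0.1916] yang 9.3 tilt [ 0.0046 -0.0041] F [ 0.9214 -0.3654 -0.2906] w 0.8179002338264221 -> wood [0.3168 0.288  0.1462]
```

View pics/top1.png

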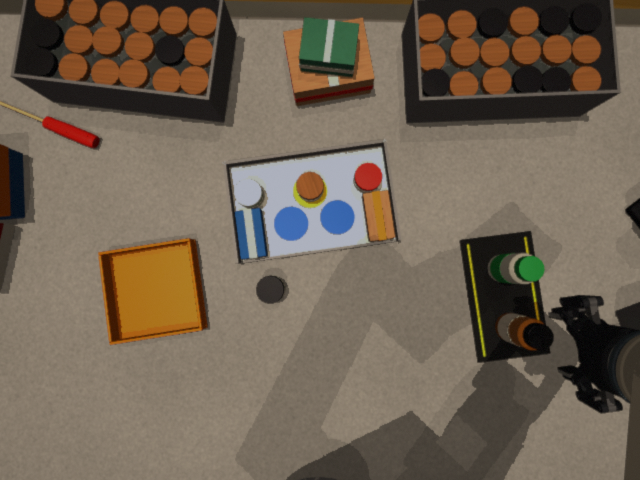

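The view shows both bottles upright on the mat (bases near (500,268) and (508,326)), the blue spots free at (291,223) and (337,217), and the jars undisturbed. I'll refine the spots.

```bash
python3 - <<'E'
from h import *
img=cv2.imread("pics/top1.png")[:,:,::-1].copy()
P=[]
for near in[(291,223),(337,217)]:
    c=blob(img,(100,120,60),(125,255,255),near,24);(x,y),R=cv2.minEnclosingCircle(c);p=ray("top",(x,y),.006);P.append(p);print(R*.855/475,p)
d=P[0]-P[1];print("dist",np.linalg.norm(d),"yaw",np.degrees(np.arctan2(d[1],d[0]))-90)
m=(P[0]+P[1])/2;u=d/np.linalg.norm(d);print("yellow",m+.054*np.array([u[1],-u[0],0]))
c=blob(img,(5,110,70),(17,255,255),(310,186),20);(x,y),R=cv2.minEnclosingCircle(c);print(ray("top",(x,y),.051))
E
```

```text
0.030170856857299803 [0.5649 0.0601 0.006 ]
0.03008122215270996 [ 0.5779 -0.0231  0.006 ]
dist 0.0841790839524606 yaw 8.889321998225
yellow [0.6248 0.0268 0.006 ]
[0.6262 0.0259 0.051 ]
```

Call:
move_arm(
  steps=[
    [[0.03, 0.028, 0, 0], [0.032, 0.026, 0, 0], [0.032, 0.026, 0, 0], [0.032, 0.026, 0, 0], [0.032, 0.026, 0, 0], [0.032, 0.026, 0, 0], [0.032, 0.026, 0, 0], [0.032, 0.026, 0, 0], [0.032, 0.026, 0, 0], [0.031, 0.026, 0, 0]],
  ],
)

```text
time_s: 14.5
ee_pos: [0.5971, 0.026, 0.1862]
tcp_rot: [-2.032, -2.392, 0.004]
force: [1.2, -0.7, 0.1]
gripper_width: 0.822
gripper_force: 0.0
```

Call:
move_arm(
  steps=[
    [[0, 0.026, 0, 0], [0, 0, 0, 0], [0, 0, 0, 0], [0, 0, 0, 0]],
  ],
)

```text
time_s: 14.83
ee_pos: [0.6216, 0.0277, 0.1864]
tcp_rot: [-2.033, -2.392, 0.004]
force: [-0.5, -0.4, -0.7]
gripper_width: 0.823
gripper_force: 0.0
```

```bash
python3 -c "
from h import *
to('wood',.042)"
```

```text
t 14.8333 pos [0.6216 0.0277 0.1864] yang 9.3 tilt [-0.0039 -0.0002] F [-0.501  -0.4025 -0.6791] w 0.8227796567792255 -> wood [-0.0023  0.0041  0.1444]
```

Call:
move_arm(
  steps=[
    [[-0.002, 0.005, 0.02, 0], [0, 0, 0.025, 0], [0, 0, 0.03, 0], [0, 0, 0.03, 0], [0, 0, 0.022, 0], [0, 0, 0.012, 0], [0, 0, 0.004, 0], [0, 0, 0, 0], [0, 0, 0, 0]],
  ],
)

```text
time_s: 15.58
ee_pos: [0.629, 0.0265, 0.0463]
tcp_rot: [2.035, 2.393, 0.001]
force: [0.7, 0.6, -0.3]
gripper_width: 0.819
gripper_force: 0.0
```

```bash
python3 -c "
from h import *
to((.6268,.0256),.042)"
```

```text
t 15.5833 pos [0.629  0.0265 0.0463] yang 9.3 tilt [0.0011 0.    ] F [ 0.6866  0.5542 -0.3424] w 0.8190185130541712 -> (0.6268, 0.0256) [-0.0005 -0.0023  0.0043]
```

Call:
move_arm(
  steps=[
    [[0, -0.002, 0.004, 0], [0, 0, 0, 0]],
  ],
)

```text
time_s: 15.75
ee_pos: [0.6268, 0.0264, 0.0422]
tcp_rot: [2.034, 2.393, 0.001]
force: [0.3, -0.5, 1.0]
gripper_width: 0.816
gripper_force: 0.0
```

Call:
move_arm(
  steps=[
    [[0, 0, 0, 0], [0, 0, 0, 0], [0, 0, 0, 0], [0, 0, 0, 0], [0, 0, 0, 0], [0, 0, 0, 0], [0, 0, 0, 0], [0, 0, 0, 0]],
  ],
  claw=0.035,
)

```text
time_s: 16.42
ee_pos: [0.6272, 0.0266, 0.0425]
tcp_rot: [2.034, 2.393, 0.001]
force: [-1.8, 0.0, 5.2]
gripper_width: 0.545
gripper_force: 60.7
```

```bash
python3 -c "
from h import *
to('tray',.042)"
```

```text
t 16.4167 pos [0.6272 0.0266 0.0425] yang 9.3 tilt [ 0.0013 -0.    ] F [-1.7662  0.0433  5.1547] w 0.5450995151815752 -> tray [ 0.2939 -0.1406  0.0002]
```

Call:
move_arm(
  steps=[
    [[0, 0, -0.01, 0], [0, 0, -0.025, 0], [0, 0, -0.03, 0], [0, 0, -0.025, 0], [0.02, -0.01, 0, 0], [0.03, -0.0145, 0, 0], [0.03, -0.0145, 0, 0], [0.03, -0.0145, 0, 0], [0.03, -0.0145, 0, 0], [0.03, -0.0145, 0, 0]],
  ],
)

```text
time_s: 17.25
ee_pos: [0.5168, 0.1821, 0.1321]
tcp_rot: [2.035, 2.393, 0.001]
force: [0.2, 0.8, -0.9]
gripper_width: 0.536
gripper_force: 61.7
```

Call:
move_arm(
  steps=[
    [[0.03, -0.0145, 0, 0], [0.03, -0.0145, 0, 0], [0.03, -0.0145, 0, 0], [0.02, -0.01, 0, 0], [0.014, -0.0046, 0, 0], [0, 0, 0, 0], [0, 0, 0, 0], [0, 0, 0, 0]],
  ],
)

```text
time_s: 17.92
ee_pos: [0.4408, 0.2937, 0.1317]
tcp_rot: [2.034, 2.394, 0.001]
force: [0.5, -0.2, -1.3]
gripper_width: 0.544
gripper_force: 61.7
```

```bash
python3 -c "
from h import *
to('tray',.0415)"
```

```text
t 17.9167 pos [0.4408 0.2937 0.1317] yang 9.3 tilt [0.0005 0.0001] F [ 0.5053 -0.1723 -1.2695] w 0.5438066850453748 -> tray [0.0002 0.0002 0.0902]
```

Call:
move_arm(
  steps=[
    [[0, 0, 0.02, 0], [0, 0, 0.025, 0], [0, 0, 0.025, 0], [0, 0, 0.01, 0], [0, 0, 0.005, 0], [0, 0, 0.002, 0], [0, 0, 0.001, 0], [0, 0, 0, 0], [0, 0, 0, 0]],
  ],
)

```text
time_s: 18.67
ee_pos: [0.4411, 0.2943, 0.0443]
tcp_rot: [2.034, 2.393, 0.003]
force: [0.7, -1.2, -1.3]
gripper_width: 0.537
gripper_force: 61.8
```

Call:
move_arm(
  steps=[
    [[0, 0, 0.001, 0], [0, 0, 0, 0]],
  ],
)

```text
time_s: 18.83
ee_pos: [0.4407, 0.2942, 0.0429]
tcp_rot: [2.034, 2.394, 0.002]
force: [-1.0, -0.1, -1.0]
gripper_width: 0.542
gripper_force: 61.8
```

Call:
move_arm(
  steps=[
    [[0, 0, 0.001, 0], [0, 0, 0, 0]],
  ],
)

```text
time_s: 19.0
ee_pos: [0.4405, 0.2942, 0.0415]
tcp_rot: [2.034, 2.394, 0.001]
force: [-0.2, 0.0, -0.8]
gripper_width: 0.542
gripper_force: 61.9
```

Call:
move_arm(
  steps=[
    [[0, 0, 0.001, 0], [0, 0, 0, 0]],
  ],
)

```text
time_s: 19.17
ee_pos: [0.4406, 0.2942, 0.0414]
tcp_rot: [2.034, 2.394, 0.001]
force: [-3.3, -1.6, 13.0]
gripper_width: 0.542
gripper_force: 63.2
```

Call:
move_arm(
  steps=[
    [[0, 0, 0, 0], [0, 0, 0, 0], [0, 0, 0, 0], [0, 0, 0, 0], [0, 0, -0.01, 0], [0, 0, -0.02, 0], [0, 0, -0.03, 0], [0, 0, -0.02, 0], [0, 0, -0.01, 0], [0, 0, 0, 0]],
  ],
  claw=0.066,
)

```text
time_s: 20.0
ee_pos: [0.4417, 0.2948, 0.1329]
tcp_rot: [2.034, 2.393, 0.007]
force: [-0.4, 2.0, -0.8]
gripper_width: 0.769
gripper_force: 0.0
```

```bash
python3 - <<'E'
from h import *
to((.4487,.0884),.036)
img=r.grab_frame("top");cv2.imwrite("pics/top2.png",img[:,:,::-1])
E
```

```text
t 20.0 pos [0.4417 0.2948 0.1329] yang 9.3 tilt [0.0039 0.0025] F [-0.3751  2.0185 -0.7795] w 0.7694506194317369 -> (0.4487, 0.0884) [-0.205  -0.0268  0.0964]
```

View pics/top2.png

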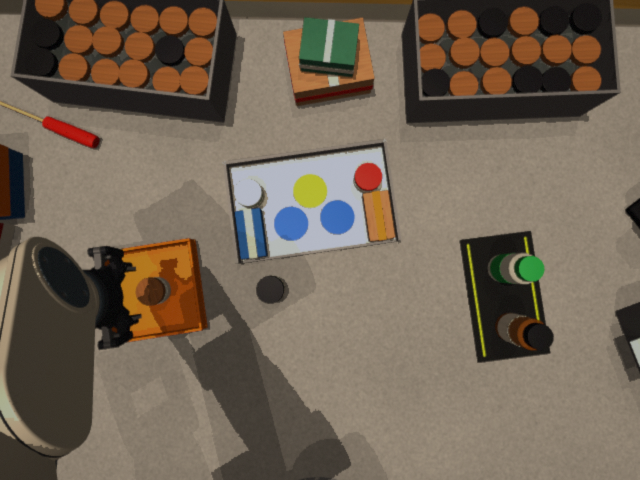

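The wooden jar stands upright in the tray at (152,290), and the yellow spot is now bare at (310,191).

Call:
move_arm(
  steps=[
    [[-0.025, -0.0036, 0, 0], [-0.03, -0.0036, 0, 0], [-0.03, -0.0036, 0, 0], [-0.03, -0.0036, 0, 0], [-0.03, -0.0036, 0, 0], [-0.03, -0.0036, 0, 0], [-0.02, -0.0036, 0, 0], [-0.01, -0.0018, 0, 0], [0, 0, 0, 0], [0, 0, 0, 0]],
  ],
)

```text
time_s: 20.88
ee_pos: [0.4466, 0.0874, 0.1297]
tcp_rot: [-2.035, -2.392, 0.001]
force: [-0.1, -1.0, -0.0]
gripper_width: 0.772
gripper_force: 0.0
```

```bash
python3 - <<'E'
from h import *
to((.4487,.0884),.036)
img=cv2.imread("pics/top2.png")[:,:,::-1].copy()
c=blob(img,(22,150,60),(35,255,255),(310,190),25);(x,y),R=cv2.minEnclosingCircle(c);print("yellow",R*.855/475,ray("top",(x,y),.006))
c=blob(img,(0,0,0),(179,255,60),(270,289),24);print("jb",ray("top",cv2.minEnclosingCircle(c)[0],.045))
E
```

```text
t 20.8833 pos [0.4466 0.0874 0.1297] yang 9.2 tilt [-0.0012  0.    ] F [-0.1298 -0.9833 -0.0312] w 0.7715585115324538 -> (0.4487, 0.0884) [0.0006 0.0024 0.0937]
yellow 0.029407962799072266 [0.6245 0.027  0.006 ]
jb [0.447  0.0883 0.045 ]
```

Call:
move_arm(
  steps=[
    [[0.0005, 0.001, 0.02, 0], [0, 0, 0.025, 0], [0, 0, 0.025, 0], [0, 0, 0.015, 0], [0, 0, 0.005, 0], [0, 0, 0.002, 0], [0, 0, 0, 0], [0, 0, 0, 0]],
  ],
)

```text
time_s: 21.55
ee_pos: [0.4483, 0.0886, 0.0389]
tcp_rot: [2.033, 2.394, 0.001]
force: [1.2, -0.1, 0.8]
gripper_width: 0.77
gripper_force: 0.0
```

```bash
python3 -c "
from h import *
to((.4485,.0884),.036)"
```

```text
t 21.55 pos [0.4483 0.0886 0.0389] yang 9.3 tilt [0.0011 0.0002] F [ 1.2486 -0.0824  0.7882] w 0.7703841729933691 -> (0.4485, 0.0884) [-0.0002  0.0001  0.0029]
```

Call:
move_arm(
  steps=[
    [[0, 0, 0.003, 0], [0, 0, 0, 0], [0, 0, 0, 0]],
  ],
)

```text
time_s: 21.8
ee_pos: [0.4481, 0.0881, 0.0358]
tcp_rot: [2.034, 2.393, 0.001]
force: [0.7, -0.0, -0.7]
gripper_width: 0.776
gripper_force: 0.0
```

Call:
move_arm(
  steps=[
    [[0, 0, 0, 0], [0, 0, 0, 0], [0, 0, 0, 0], [0, 0, 0, 0], [0, 0, 0, 0], [0, 0, 0, 0], [0, 0, 0, 0], [0, 0, 0, 0]],
  ],
  claw=0.035,
)

```text
time_s: 22.47
ee_pos: [0.448, 0.088, 0.036]
tcp_rot: [2.034, 2.393, 0.001]
force: [-1.3, -0.6, 8.5]
gripper_width: 0.545
gripper_force: 60.0
```

```bash
python3 -c "
from h import *
to((.625,.0266),.042)"
```

```text
t 22.4667 pos [0.448 0.088 0.036] yang 9.3 tilt [0.0007 0.0001] F [-1.3437 -0.619   8.4692] w 0.5445816410162772 -> (0.625, 0.0266) [-0.0891  0.1648 -0.0059]
```

Call:
move_arm(
  steps=[
    [[0, 0, -0.015, 0], [0, 0, -0.03, 0], [0, 0, -0.03, 0], [0, 0, -0.02, 0], [-0.01, 0.02, 0, 0], [-0.016, 0.03, 0, 0], [-0.016, 0.03, 0, 0], [-0.016, 0.03, 0, 0], [-0.016, 0.03, 0, 0], [-0.01, 0.018, 0, 0]],
  ],
)

```text
time_s: 23.3
ee_pos: [0.6204, 0.0294, 0.1307]
tcp_rot: [2.034, 2.392, 0.003]
force: [1.1, -0.6, -0.8]
gripper_width: 0.542
gripper_force: 61.8
```

Call:
move_arm(
  steps=[
    [[-0.005, 0.007, 0, 0], [0, 0, 0, 0], [0, 0, 0, 0], [0, 0, 0, 0]],
  ],
)

```text
time_s: 23.63
ee_pos: [0.623, 0.0272, 0.1298]
tcp_rot: [-2.033, -2.393, 0.002]
force: [-0.7, 0.3, -1.1]
gripper_width: 0.541
gripper_force: 61.8
```

```bash
python3 -c "
from h import *
to((.625,.0266),.042)"
```

```text
t 23.6333 pos [0.623  0.0272 0.1298] yang 9.3 tilt [-0.0024  0.    ] F [-0.7142  0.2785 -1.055 ] w 0.5407564891686584 -> (0.625, 0.0266) [-0.0009  0.0021  0.0878]
```

Call:
move_arm(
  steps=[
    [[-0.0005, 0, 0.02, 0], [0, 0, 0.025, 0], [0, 0, 0.025, 0], [0, 0, 0.008, 0], [0, 0, 0.004, 0], [0, 0, 0.001, 0], [0, 0, 0, 0], [0, 0, 0, 0]],
  ],
)

```text
time_s: 24.3
ee_pos: [0.6258, 0.0264, 0.0487]
tcp_rot: [2.033, 2.393, 0.002]
force: [0.3, -0.1, -1.5]
gripper_width: 0.54
gripper_force: 61.8
```

Call:
move_arm(
  steps=[
    [[0, 0, 0.001, 0], [0, 0, 0, 0]],
  ],
)

```text
time_s: 24.47
ee_pos: [0.6256, 0.0263, 0.0472]
tcp_rot: [2.034, 2.393, 0.002]
force: [-0.1, -0.6, -0.8]
gripper_width: 0.544
gripper_force: 61.8
```

```bash
python3 -c "
from h import *
to((.625,.0266),.042)"
```

```text
t 24.4667 pos [0.6256 0.0263 0.0472] yang 9.3 tilt [0.0015 0.    ] F [-0.0555 -0.6237 -0.8379] w 0.5438389888241169 -> (0.625, 0.0266) [ 0.0004 -0.0005  0.0052]
```

Call:
move_arm(
  steps=[
    [[0, 0, 0.003, 0], [0, 0, 0, 0], [0, 0, 0.001, 0], [0, 0, 0, 0]],
  ],
)

```text
time_s: 24.8
ee_pos: [0.6249, 0.0263, 0.0421]
tcp_rot: [-2.034, -2.394, 0.0]
force: [0.5, 0.4, -2.1]
gripper_width: 0.541
gripper_force: 61.8
```

Call:
move_arm(
  steps=[
    [[0, 0, 0.001, 0], [0, 0, 0, 0]],
  ],
)

```text
time_s: 24.97
ee_pos: [0.625, 0.0263, 0.0421]
tcp_rot: [-2.034, -2.394, 0.0]
force: [-3.7, -0.3, 8.0]
gripper_width: 0.541
gripper_force: 62.8
```

Call:
move_arm(
  steps=[
    [[0, 0, 0, 0], [0, 0, 0, 0], [0, 0, 0, 0], [0, 0, 0, 0], [0, 0, -0.015, 0], [0, 0, -0.03, 0], [0, 0, -0.04, 0], [0, 0, -0.04, 0], [0, 0, -0.025, 0], [0, 0, 0, 0]],
  ],
  claw=0.07,
)

```text
time_s: 25.8
ee_pos: [0.6287, 0.0264, 0.199]
tcp_rot: [2.029, 2.387, 0.012]
force: [0.7, -0.4, 0.5]
gripper_width: 0.819
gripper_force: 0.0
```

```bash
python3 -c "
from h import *
to((.3905,-.3317),.0889)"
```

```text
t 25.8 pos [0.6287 0.0264 0.199 ] yang 9.3 tilt [0.0114 0.0003] F [ 0.717  -0.3944  0.4529] w 0.8194243211830577 -> (0.3905, -0.3317) [-0.3148 -0.2941  0.1073]
```

Call:
move_arm(
  steps=[
    [[-0.025, -0.025, 0, 0], [-0.029, -0.028, 0, 0], [-0.029, -0.028, 0, 0], [-0.029, -0.028, 0, 0], [-0.029, -0.028, 0, 0], [-0.029, -0.028, 0, 0], [-0.029, -0.028, 0, 0], [-0.029, -0.028, 0, 0], [-0.029, -0.028, 0, 0], [-0.029, -0.025, 0, 0]],
  ],
)

```text
time_s: 26.63
ee_pos: [0.3988, -0.3013, 0.1917]
tcp_rot: [-2.034, -2.394, 0.0]
force: [0.6, 0.0, -0.1]
gripper_width: 0.819
gripper_force: 0.0
```

Call:
move_arm(
  steps=[
    [[-0.02, -0.014, 0, 0], [-0.009, -0.006, 0, 0], [0, 0, 0, 0], [0, 0, 0, 0], [0, 0, 0, 0]],
  ],
)

```text
time_s: 27.05
ee_pos: [0.3861, -0.331, 0.1913]
tcp_rot: [-2.033, -2.394, -0.0]
force: [-0.4, -0.1, -0.3]
gripper_width: 0.817
gripper_force: 0.0
```

```bash
python3 -c "
from h import *
to((.3905,-.3317),.0889)"
```

```text
t 27.05 pos [ 0.3861 -0.331   0.1913] yang 9.3 tilt [-0.0002  0.0006] F [-0.4018 -0.1261 -0.2701] w 0.8167804304751423 -> (0.3905, -0.3317) [-0.0015  0.0043  0.1024]
```

Call:
move_arm(
  steps=[
    [[-0.001, 0.004, 0.02, 0], [0, 0, 0.025, 0], [0, 0, 0.025, 0], [0, 0, 0.02, 0], [0, 0, 0.008, 0], [0, 0, 0.002, 0], [0, 0, 0, 0], [0, 0, 0, 0]],
  ],
)

```text
time_s: 27.72
ee_pos: [0.3907, -0.3324, 0.0922]
tcp_rot: [2.033, 2.394, -0.0]
force: [0.3, -0.6, 0.3]
gripper_width: 0.823
gripper_force: 0.0
```

```bash
python3 -c "
from h import *
to((.3905,-.3317),.0889)"
```

```text
t 27.7167 pos [ 0.3907 -0.3324  0.0922] yang 9.3 tilt [ 0.001  -0.0009] F [ 0.2982 -0.6239  0.3374] w 0.823256684777569 -> (0.3905, -0.3317) [ 0.0007 -0.0001  0.0033]
```

Call:
move_arm(
  steps=[
    [[0.0005, 0, 0.003, 0], [0, 0, 0, 0], [0, 0, 0, 0]],
  ],
)

```text
time_s: 27.97
ee_pos: [0.39, -0.332, 0.0889]
tcp_rot: [2.034, 2.393, -0.0]
force: [0.2, 0.2, 0.9]
gripper_width: 0.821
gripper_force: 0.0
```

Call:
move_arm(
  steps=[
    [[0, 0, 0, 0], [0, 0, 0, 0], [0, 0, 0, 0], [0, 0, 0, 0], [0, 0, 0, 0], [0, 0, 0, 0], [0, 0, 0, 0], [0, 0, 0, 0]],
  ],
  claw=0.035,
)

```text
time_s: 28.63
ee_pos: [0.3899, -0.3321, 0.0891]
tcp_rot: [2.034, 2.393, 0.0]
force: [-0.8, 1.2, 7.8]
gripper_width: 0.564
gripper_force: 61.2
```

Call:
move_arm(
  steps=[
    [[0, 0, -0.01, 0], [0, 0, -0.02, 0], [0, 0, -0.03, 0], [0, 0, -0.025, 0], [0, 0, 0, 0], [0, 0, 0, 0]],
  ],
)

```text
time_s: 29.13
ee_pos: [0.3904, -0.3325, 0.175]
tcp_rot: [2.032, 2.391, -0.0]
force: [-0.7, -0.4, -1.8]
gripper_width: 0.569
gripper_force: 62.3
```

```bash
python3 -c "
from h import *
to((.5627,.0583),.0905)"
```

```text
t 29.1333 pos [ 0.3904 -0.3325  0.175 ] yang 9.3 tilt [ 0.0026 -0.0024] F [-0.7222 -0.4374 -1.7928] w 0.5691941048823088 -> (0.5627, 0.0583) [0.3581 0.2329 0.0841]
```

Call:
move_arm(
  steps=[
    [[0.025, 0, 0, 0], [0.035, 0.0, 0, 0], [0.035, 0.01, 0, 0], [0.035, 0.01, 0, 0], [0.035, 0.015, 0, 0], [0.035, 0.02, 0, 0], [0.03, 0.025, 0, 0], [0.03, 0.028, 0, 0], [0.03, 0.03, 0, 0], [0.025, 0.03, 0, 0]],
  ],
)

```text
time_s: 29.97
ee_pos: [0.5036, 0.0079, 0.1721]
tcp_rot: [-2.032, -2.393, 0.003]
force: [2.1, -0.5, -1.8]
gripper_width: 0.567
gripper_force: 62.3
```

Call:
move_arm(
  steps=[
    [[0.02, 0.03, 0, 0], [0.014, 0.022, 0, 0], [0.009, 0.013, 0, 0], [0, 0, 0, 0], [0, 0, 0, 0], [0, 0, 0, 0]],
  ],
)

```text
time_s: 30.47
ee_pos: [0.5598, 0.0579, 0.1721]
tcp_rot: [-2.033, -2.392, 0.004]
force: [0.0, -0.6, -1.9]
gripper_width: 0.569
gripper_force: 62.3
```

```bash
python3 -c "
from h import *
to((.5627,.0583),.0905)"
```

```text
t 30.4667 pos [0.5598 0.0579 0.1721] yang 9.3 tilt [-0.0032 -0.0005] F [ 0.0048 -0.5612 -1.8914] w 0.5694165240966356 -> (0.5627, 0.0583) [-0.      0.0032  0.0816]
```

Call:
move_arm(
  steps=[
    [[0, 0.002, 0.02, 0], [0, 0, 0.025, 0], [0, 0, 0.015, 0], [0, 0, 0.008, 0], [0, 0, 0.004, 0], [0, 0, 0, 0], [0, 0, 0, 0], [0, 0, 0, 0]],
  ],
)

```text
time_s: 31.13
ee_pos: [0.5641, 0.0586, 0.1023]
tcp_rot: [2.034, 2.393, 0.002]
force: [0.2, -0.4, -2.6]
gripper_width: 0.571
gripper_force: 62.4
```

```bash
python3 -c "
from h import *
to((.5627,.0583),.091)"
```

```text
t 31.1333 pos [0.5641 0.0586 0.1023] yang 9.3 tilt [0.0017 0.0001] F [ 0.2236 -0.3775 -2.6422] w 0.5712796513270999 -> (0.5627, 0.0583) [-0.0001 -0.0014  0.0113]
```

Call:
move_arm(
  steps=[
    [[0, -0.001, 0.004, 0], [0, 0, 0.003, 0], [0, 0, 0.002, 0], [0, 0, 0, 0], [0, 0, 0, 0]],
  ],
)

```text
time_s: 31.55
ee_pos: [0.5624, 0.0586, 0.0922]
tcp_rot: [-2.034, -2.394, 0.0]
force: [-0.6, 0.7, -1.0]
gripper_width: 0.567
gripper_force: 62.4
```

```bash
python3 -c "
from h import *
to((.5627,.0583),.091)"
```

```text
t 31.55 pos [0.5624 0.0586 0.0922] yang 9.3 tilt [-0.0003 -0.    ] F [-0.5937  0.6604 -0.9981] w 0.5671459948292416 -> (0.5627, 0.0583) [-0.0004  0.0003  0.0012]
```

Call:
move_arm(
  steps=[
    [[0, 0, 0.001, 0], [0, 0, 0, 0]],
  ],
)

```text
time_s: 31.72
ee_pos: [0.5625, 0.0586, 0.0912]
tcp_rot: [-2.034, -2.394, 0.0]
force: [-0.2, 0.0, -1.0]
gripper_width: 0.566
gripper_force: 62.4
```

Call:
move_arm(
  steps=[
    [[0, 0, 0.001, 0], [0, 0, 0, 0]],
  ],
)

```text
time_s: 31.88
ee_pos: [0.5626, 0.0586, 0.0912]
tcp_rot: [2.034, 2.394, 0.0]
force: [-3.5, 0.4, 8.1]
gripper_width: 0.57
gripper_force: 63.2
```

Contact. Releasing, rising, then going to the white bottle.

Call:
move_arm(
  steps=[
    [[0, 0, 0, 0], [0, 0, 0, 0], [0, 0, 0, 0], [0, 0, 0, 0], [0, 0, -0.01, 0], [0, 0, -0.02, 0], [0, 0, -0.03, 0], [0, 0, -0.03, 0], [0, 0, -0.015, 0], [0, 0, 0, 0]],
  ],
  claw=0.07,
)

```text
time_s: 32.72
ee_pos: [0.5649, 0.0588, 0.2]
tcp_rot: [2.031, 2.39, 0.008]
force: [0.8, -0.3, 0.3]
gripper_width: 0.82
gripper_force: 0.0
```

```bash
python3 -c "
from h import *
to((.4942,-.3177),.0879)"
```

```text
t 32.7167 pos [0.5649 0.0588 0.2   ] yang 9.3 tilt [0.0075 0.0006] F [ 0.756  -0.3276  0.2684] w 0.8195146902790799 -> (0.4942, -0.3177) [-0.3601 -0.1313  0.1113]
```

Call:
move_arm(
  steps=[
    [[-0.03, -0.011, 0, 0], [-0.035, -0.013, 0, 0], [-0.035, -0.013, 0, 0], [-0.035, -0.013, 0, 0], [-0.035, -0.013, 0, 0], [-0.035, -0.013, 0, 0], [-0.035, -0.013, 0, 0], [-0.035, -0.013, 0, 0], [-0.035, -0.012, 0, 0], [-0.03, -0.01, 0, 0]],
  ],
)

```text
time_s: 33.55
ee_pos: [0.4938, -0.299, 0.1949]
tcp_rot: [-2.035, -2.393, 0.001]
force: [1.1, -0.8, 0.1]
gripper_width: 0.82
gripper_force: 0.0
```

Call:
move_arm(
  steps=[
    [[-0.015, -0.004, 0, 0], [-0.006, 0, 0, 0], [0, 0, 0, 0], [0, 0, 0, 0], [0, 0, 0, 0]],
  ],
)

```text
time_s: 33.97
ee_pos: [0.4945, -0.3167, 0.1951]
tcp_rot: [-2.032, -2.395, -0.0]
force: [0.1, 0.9, -0.6]
gripper_width: 0.822
gripper_force: 0.0
```

```bash
python3 -c "
from h import *
to((.4942,-.3177),.0879)"
```

```text
t 33.9667 pos [ 0.4945 -0.3167  0.1951] yang 9.4 tilt [-0.0007  0.0008] F [ 0.0703  0.9358 -0.6235] w 0.8216280628311775 -> (0.4942, -0.3177) [-0.0011 -0.0004  0.1072]
```

Call:
move_arm(
  steps=[
    [[0, -0.001, 0.02, 0], [0, 0, 0.025, 0], [0, 0, 0.025, 0], [0, 0, 0.02, 0], [0, 0, 0.01, 0], [0, 0, 0.005, 0], [0, 0, 0, 0], [0, 0, 0, 0]],
  ],
)

```text
time_s: 34.63
ee_pos: [0.4941, -0.3183, 0.0911]
tcp_rot: [2.033, 2.394, 0.0]
force: [0.7, 0.0, 0.3]
gripper_width: 0.822
gripper_force: 0.0
```

```bash
python3 -c "
from h import *
to((.4942,-.3177),.0879)"
```

```text
t 34.6333 pos [ 0.4941 -0.3183  0.0911] yang 9.3 tilt [ 0.0008 -0.0005] F [0.6669 0.0421 0.3314] w 0.822155220380146 -> (0.4942, -0.3177) [0.0006 0.0002 0.0032]
```

Call:
move_arm(
  steps=[
    [[0.0005, 0.0005, 0.003, 0], [0, 0, 0, 0], [0, 0, 0, 0]],
  ],
)

```text
time_s: 34.88
ee_pos: [0.4942, -0.3181, 0.0881]
tcp_rot: [2.034, 2.393, 0.0]
force: [0.1, -0.4, -0.6]
gripper_width: 0.817
gripper_force: 0.0
```

Call:
move_arm(
  steps=[
    [[0, 0, 0, 0], [0, 0, 0, 0], [0, 0, 0, 0], [0, 0, 0, 0], [0, 0, 0, 0], [0, 0, 0, 0], [0, 0, 0, 0], [0, 0, 0, 0]],
  ],
  claw=0.035,
)

```text
time_s: 35.55
ee_pos: [0.4939, -0.3182, 0.0881]
tcp_rot: [2.034, 2.393, -0.0]
force: [-1.5, 0.4, 5.3]
gripper_width: 0.568
gripper_force: 61.4
```

Call:
move_arm(
  steps=[
    [[0, 0, -0.01, 0], [0, 0, -0.02, 0], [0, 0, -0.03, 0], [0, 0, -0.025, 0], [0, 0, 0, 0], [0, 0, 0, 0]],
  ],
)

```text
time_s: 36.05
ee_pos: [0.4946, -0.3184, 0.1741]
tcp_rot: [2.032, 2.391, 0.001]
force: [-0.4, 0.2, -2.4]
gripper_width: 0.566
gripper_force: 62.4
```

```bash
python3 - <<'E'
from h import *
to((.5793,-.0206),.0895)
im=cv2.imread("pics/top0.png")[:,:,::-1].copy();n=r.grab_frame("top");cv2.imwrite("pics/top3.png",n[:,:,::-1])
for i in(im,n):
    c=blob(i,(0,0,0),(179,255,60),(287,219),22);print("amber cap",ray("top",cv2.minEnclosingCircle(c)[0],.131)[:2])
c=blob(n,(0,0,0),(179,255,60),(310,187),22);print("jb",ray("top",cv2.minEnclosingCircle(c)[0],.051)[:2])
E
```

```text
t 36.05 pos [ 0.4946 -0.3184  0.1741] yang 9.3 tilt [ 0.0029 -0.002 ] F [-0.4394  0.1981 -2.3773] w 0.5663234525676388 -> (0.5793, -0.0206) [0.2805 0.1315 0.0843]
amber cap [0.5609 0.0581]
amber cap [0.561  0.0583]
jb [0.6222 0.0276]
```

View pics/top3.png

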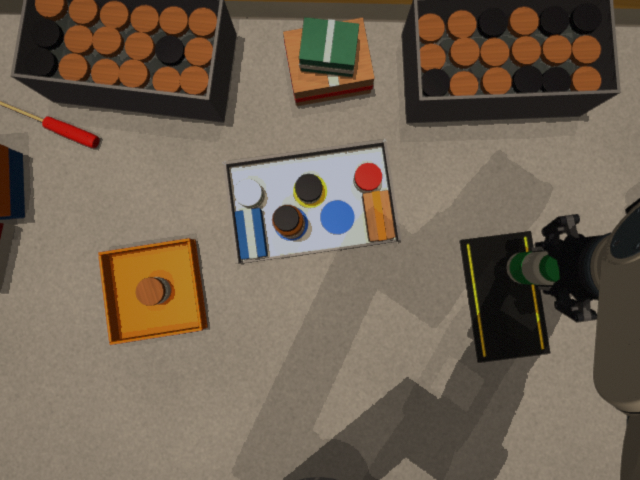

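Amber is back within 0.2 mm and the black jar sits on the yellow spot (309,189). The white bottle goes back now.

Call:
move_arm(
  steps=[
    [[0.02, 0.009, 0, 0], [0.03, 0.014, 0, 0], [0.03, 0.014, 0, 0], [0.03, 0.014, 0, 0], [0.03, 0.014, 0, 0], [0.03, 0.014, 0, 0], [0.03, 0.014, 0, 0], [0.03, 0.014, 0, 0], [0.025, 0.013, 0, 0], [0.015, 0.007, 0, 0]],
  ],
)

```text
time_s: 36.93
ee_pos: [0.5751, -0.0281, 0.1705]
tcp_rot: [-2.031, -2.394, 0.002]
force: [0.4, 0.4, -2.0]
gripper_width: 0.564
gripper_force: 62.3
```

Call:
move_arm(
  steps=[
    [[0.0105, 0.0045, 0, 0], [0, 0, 0, 0], [0, 0, 0, 0], [0, 0, 0, 0]],
  ],
)

```text
time_s: 37.27
ee_pos: [0.5776, -0.0206, 0.1716]
tcp_rot: [-2.034, -2.393, 0.002]
force: [0.2, 0.3, -1.9]
gripper_width: 0.568
gripper_force: 62.3
```

Call:
move_arm(
  steps=[
    [[0, 0.001, 0.02, 0], [0, 0, 0.025, 0], [0, 0, 0.015, 0], [0, 0, 0.008, 0], [0, 0, 0.002, 0], [0, 0, 0, 0], [0, 0, 0, 0], [0, 0, 0, 0]],
  ],
)

```text
time_s: 37.93
ee_pos: [0.5801, -0.02, 0.1034]
tcp_rot: [2.034, 2.392, 0.002]
force: [0.7, 0.4, -1.9]
gripper_width: 0.568
gripper_force: 62.3
```

```bash
python3 -c "
from h import *
to((.5795,-.0206),.090)"
```

```text
t 37.9333 pos [ 0.5801 -0.02    0.1034] yang 9.3 tilt [ 0.0019 -0.0001] F [ 0.7335  0.438  -1.9225] w 0.5676364545718613 -> (0.5795, -0.0206) [-0.0005 -0.0007  0.0134]
```

Call:
move_arm(
  steps=[
    [[-0.0008, -0.0003, 0.005, 0], [0, 0, 0.004, 0], [0, 0, 0.002, 0], [0, 0, 0, 0], [0, 0, 0, 0]],
  ],
)

```text
time_s: 38.35
ee_pos: [0.579, -0.0205, 0.0911]
tcp_rot: [-2.034, -2.394, 0.0]
force: [-0.1, 0.3, -1.9]
gripper_width: 0.567
gripper_force: 62.3
```

Call:
move_arm(
  steps=[
    [[0, 0, 0.001, 0], [0, 0, 0, 0]],
  ],
)

```text
time_s: 38.52
ee_pos: [0.5792, -0.0205, 0.0903]
tcp_rot: [2.034, 2.394, 0.0]
force: [0.0, -0.9, -2.0]
gripper_width: 0.566
gripper_force: 62.3
```

Call:
move_arm(
  steps=[
    [[0, 0, 0.001, 0], [0, 0, 0, 0]],
  ],
)

```text
time_s: 38.68
ee_pos: [0.5793, -0.0206, 0.0902]
tcp_rot: [2.034, 2.394, 0.0]
force: [-2.8, -0.2, 6.8]
gripper_width: 0.566
gripper_force: 63.1
```

Call:
move_arm(
  steps=[
    [[0, 0, 0, 0], [0, 0, 0, 0], [0, 0, 0, 0], [0, 0, 0, 0], [0, 0, -0.01, 0], [0, 0, -0.02, 0], [0, 0, -0.03, 0], [0, 0, -0.03, 0], [0, 0, -0.03, 0], [0, 0, -0.02, 0]],
  ],
  claw=0.07,
)

```text
time_s: 39.52
ee_pos: [0.5801, -0.0206, 0.233]
tcp_rot: [2.033, 2.392, 0.003]
force: [-0.3, 0.8, -0.1]
gripper_width: 0.818
gripper_force: 0.0
```

Call:
move_arm(
  steps=[
    [[-0.03, -0.01, 0, 0], [-0.035, -0.01, 0, 0], [-0.035, -0.01, 0, 0], [-0.035, -0.01, 0, 0], [-0.035, -0.01, 0, 0], [-0.035, -0.01, 0, 0], [-0.035, -0.01, 0, 0], [-0.03, -0.01, 0, 0], [-0.02, 0, 0, 0], [0, 0, 0, 0]],
  ],
)

```text
time_s: 40.35
ee_pos: [0.5469, -0.3238, 0.2303]
tcp_rot: [2.037, 2.388, -0.001]
force: [0.2, -0.5, 0.5]
gripper_width: 0.82
gripper_force: 0.0
```

```bash
python3 - <<'E'
from h import *
im=cv2.imread("pics/top0.png")[:,:,::-1].copy();n=r.grab_frame("top");s=r.grab_frame("side")
for i in(im,n):
    c=blob(i,(0,0,0),(179,255,60),(287,219),22);print("amber cap",ray("top",cv2.minEnclosingCircle(c)[0],.131)[:2])
    c=blob(i,(50,90,125),(75,255,255),(339,209),18);print("green",ray("top",cv2.minEnclosingCircle(c)[0],.131)[:2])
    c=blob(i,(0,180,90),(5,255,255),(368,176),22);print("red",ray("top",cv2.minEnclosingCircle(c)[0],.051)[:2])
cv2.imwrite("pics/fin.png",cv2.resize(np.hstack([n[140:340,90:400],s[130:330,180:440]]),None,fx=1.4,fy=1.4)[:,:,::-1])
E
```

```text
amber cap [0.5609 0.0581]
green [ 0.5781 -0.0209]
red [ 0.644  -0.0735]
amber cap [0.561  0.0585]
green [ 0.5779 -0.0205]
red [ 0.6438 -0.0737]
```

View pics/fin.png

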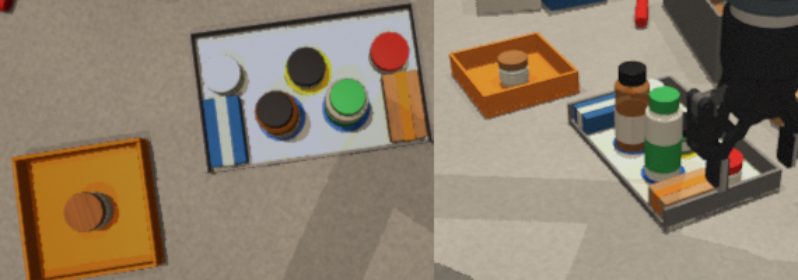

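The final views show everything upright and in place: wooden jar in the tray (crop 85,211), black jar on the yellow spot (307,69), and both bottles within 0.5 mm of their starts. The arm is clear, so I'm handing in.

```bash
python3 -c "
from workcell import r
print(r.finish_job())"
```

```text
the job is handed in; nothing more can be done
None
```

The job is handed in at about 40 s of the allowed 141 s: wooden-lidded jar upright in the orange tray, black-lidded jar on the yellow spot (about 2.5 mm off its centre), and both bottles back within about 0.5 mm of where they started by the top camera, with the white- and red-lidded jars not touched.

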